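# Unlock the grain dispenser and hold its gate at the red clip

## Task

Pull the orange locking pin straight up out of the green grain dispenser, against its snap catch, and leave it on the white saucer (the upper of the two stacked saucers). Then pull the dispenser's spring-loaded steel gate out by its black handle until the yellow pointer on the gate stands level with the red clip on the rail, and keep it there: finish while still gripping the handle, because the gate springs shut if let go. Leave the mortar, the bowl under the hopper and the saucers standing where they are.

Things in the scene. Friction and masses are not known exactly. Their poses are not given: they have to be found in the camera images.
- dispenser: Fixed green stand with hopper. Origin on the table under the pin's axis, z up; the gate pulls out along its -x. Hopper 126 mm across, 342 mm high, centred at x = +180 mm. Bed 92 mm wide, x = -155 to +280 mm, with aluminium rails at y = +-39 mm, rail tops 112 mm high.
- bore (a point): Centre of the mouth of the pin's 18 mm bore, on top of the green bridge (50 mm along the dispenser's x, 100 mm along y, top 143 mm above the table) that spans the bed.
- pin: Loose orange locking pin, 84 mm tall, about 60 g. Origin at its foot's centre, z along it to its grip. Stem 10 mm across, 15 mm at a swelling (z = 14 to 17 mm); round collar 26 mm across, z = 44 to 48 mm; flat grip tab z = 48 to 84 mm, 28 mm along x, 12 mm along y. Starts upright in the bore, collar on the bridge, foot in a hole of the gate, locking it; may be turned about z.
- pin_mid (a point): Point on the pin's axis 42 mm above its foot. Sprung balls in the bridge catch the pin's swelling: drawing it straight up peaks at roughly 5 to 12 N in the first 15 mm; the foot clears the bridge after 45 mm.
- gate (a joint): How far the gate is pulled out, m: 0 shut, at most 0.100. It moves along the dispenser's -x. A spring pulls it shut: about 3 N at 0, rising 0.07 N per mm, plus 0.5 N friction.
- handle_top (a point): Top centre of the gate's black handle, an upright plate 14 mm thick along the dispenser's x, 44 mm wide along y, free from 107 to 165 mm above the table. Shut, it stands 105 mm from the pin's axis towards -x, 73 mm clear of the bridge. Axes as the dispenser's.
- pointer (a point): Tip of the yellow pointer, a 4 mm wide bar fixed on the gate 40 mm behind the handle (towards +x), reaching over the rail on the dispenser's +y side, 119 mm above the table. It moves with the gate.
- mark (a point): Top centre of the red clip (10 mm along the dispenser's x, 16 mm along y, top 119 mm above the table) fixed outside the rail on the +y side, 40 to 75 mm further out (-x) than the shut gate's pointer. Axes: +-x is the gate's travel. The pointer passes just inside it without touching.
- saucer: Loose white ceramic saucer, the upper of the two; 160 mm across the rim, 19 mm high, 220 g. Origin at the centre of its underside; z up.
- saucer_in (a point): Centre of the white saucer's flat inner floor (about 80 mm across, then rising gently to the rim 13 mm higher).
- saucer_low: Blue saucer of the same shape, under the white one, on the table.
- mortar: Wooden mortar, 90 mm across, 80 mm high, loose; bystander. Origin under its centre.
- bowl: Terracotta bowl, 110 mm across, 45 mm high, under the hopper's spout, loose; bystander.
Things that resemble listed ones, but are neither listed nor needed, are in the scene too. Leave any brown look-alike of the saucer alone.

How it is judged:
On the way, in this order (a step that is already met when the one before it is completed fails the run):
1. the locking pin is out: its foot is above the bridge and the gate is still shut (z of pin in the frame of dispenser above 0.148 m and value of joint gate below 0.01 m), for 0.1 s.
2. the pin rests on the white saucer, let go (horizontal distance between pin_mid and saucer_in below 0.07 m and z of pin_mid in the frame of saucer below 0.06 m and contact force between pin and saucer above 0.1 N and contact force between pin and the fingers below 0.05 N and linear speed of pin below 0.03 m/s), for 0.3 s.
At the end, for the whole second after the job is handed in: The pointer is within 6 mm of the middle of the red clip along the gate's travel and still (under 10 mm/s), the fingers hold the gate with more than 2 N; the pin rests on the white saucer, middle within 70 mm of the saucer's centre, at most 60 mm above its underside, untouched by the fingers (all of step 2 and x of pointer in the frame of mark between -0.006 and 0.006 m and value of joint gate above 0.03 m and contact force between the fingers and gate above 2 N and velocity of joint gate between -0.01 and 0.01 m/s); the arm keeps its last pose, push and grip.
It fails at once if the mortar or the bowl is moved more than 30 mm (distance of any of mortar, bowl from where it was at the start of the episode above 0.03 m).
It fails at once if a saucer is moved more than 30 mm (distance of any of saucer, saucer_low from where it was at the start of the episode above 0.03 m).
It also fails if it takes over 54 s, if anything falls off the work surface, if the arm or the gripper's body presses on something with over 40 N, if the wrist force passes 120 N, or if a joint passes its speed limit or range.

## Robot

A 7-joint arm with a two-finger parallel gripper is mounted at the origin on the work surface. World frame = base frame: x ahead of the robot, y to its left, z up, the work surface at z = 0. Lengths are in m, angles in rad, forces in N, time in s.
With the tool pointing down it reaches from about 0.425 to 0.875 m from the base axis. Payload 4.7 kg.
Tool frame: the origin (TCP) lies midway between the tips of the shut fingers; the grasp point (between the pads) lies 19 mm behind it (grip_point_offset is the distance from the TCP to the grasp point, in m); z points along the fingers, y is the line along which they close (so a half turn about z gives the same grasp; the last joint's range is limited). The gripper opens to 85 mm and grips with 20 to 120 N. Pads are 22 mm wide; open, the fingers measure 114 mm over their backs; the gripper's body (76 mm by 85 mm) begins 54 mm behind the grasp point. The pads swing forward as they close: fully open they stand 13 mm farther back than shut.
Start: joints at [1.281, 0.321, -0.07, 1.45, 0.023, 1.371, -0.057], TCP at [0.194, -0.62, 0.231] pointing down, gripper open.
Joint ranges: [-2.86, 2.86], [-0.3, 2.09], [-1.38, 1.24], [0.06, 2.45], [-1.56, 4.7], [0.09, 2.05], [-2.69, 2.69]. Speed limits (rad/s): [2.57, 2.57, 3.14, 3.14, 3.14, 3.14, 3.14].

## Interface

Orientations are given as a rotation vector (axis times angle).
In Python, from bench import read_state, snapshot, hand_in, grip_point_offset gives the robot as it stands.
- The arm moves only by the tool step_arm, never from a script. Its argument "moves" is a list that holds one entry, the list of rows, each a list of 7 numbers: the gripper's target within -1 to 1 (fully open at 1, half-way at 0, shut at -1), then the shift along the world's x, y, z in m, then the turn, a rotation vector about the world's x, y, z in degrees. In form: [[[fingers, x, y, z, wx, wy, wz], ...]]. A call has 1 to 5 rows; each row shifts and turns the commanded pose from where the row before left it; what a row does not reach is not made up. A row lasts 1/10 s, in which the tool goes at most 50 mm and 8.59 degrees, less where a joint would pass 70% of its speed; a pose out of reach is approached as far as the arm can. A call with a gripper value outside its range is refused whole. The fingers move at their own pace and stop on an object; "newtons" is the grip in N (left out, the last holds). Time passes only in rows, so rows that do not move let the fingers close. It gives the time, the measured TCP pose, the force, the opening and the grip force at its end, in the units of the state.
- read_state(): the state, without advancing time (a new reading comes with each control period).
- snapshot(name): name is "scene" or "top" or "wrist"; returns a dict with "frame" (384x512x3 uint8, red, green, blue), "fx", "fy", "cx", "cy" (pixels), "world_to_cam" (4x4, takes a point from world to camera coordinates). Camera axes: x right, y up, looking along -z (the intrinsics and any distortion apply to the point x, -y, -z); pixel columns grow to the right and rows downward; lengths in m; the calibration is good to about 2 mm. A picture is of the moment at which its call begins. There is no depth.
- hand_in(): hands the job in; it is judged then, once.
The state is a dict: "time": time; "joint_pos": joint angles; "qvel": joint speeds; "tau": joint torques, N m; "eef_pos": TCP position; "ee_rot": TCP orientation; "force": force on the tool from outside, world axes, zero at the start; "moment": the same for the moment, N m; "gripper_width": opening from 0.0 (shut) to 1.0 (fully open); "gripper_force": force on a finger pad.
Only numpy, scipy, OpenCV 4.12 (cv2) and the standard library are available. Lean on these libraries where they do the work, as an engineer would, in place of code of your own. Each camera call takes 0.05 s, during which the arm holds its last target. There are 200 camera calls.

## Working session

There is one attempt and no reset: what is moved stays moved. The work goes in short steps, Python scripts to look and compute and a tool call to move; the robot and the scene stay as the last step left them, time stands still between calls to the robot, and variables do not carry over. Pictures are saved under pics/ and viewed, at most 10 in all, crops included, and the job is handed in when it is done.

Besides the shell and the picture viewer there is one more tool, called after "Call:" as name(argument=value, ...), one argument or row to a line, values as JSON. step_arm: Moves the arm, as the interface text tells. Its arguments: {"type":"object","properties":{"moves":{"type":"array"},"newtons":{"type":"number"}},"required":["moves"]}

```bash
mkdir -p pics; cat > h.py <<'E'
import numpy as np, cv2
from bench import read_state, snapshot, hand_in, grip_point_offset
def ray(s,u,v):
    p=np.array([(u-s['cx'])/s['fx'],-(v-s['cy'])/s['fy'],-1.0])
    T=np.linalg.inv(np.array(s['world_to_cam'])); return T[:3,3],T[:3,:3]@p
def onz(s,u,v,z):
    o,d=ray(s,u,v); return o+d*(z-o[2])/d[2]
def proj(s,P):
    c=np.array(s['world_to_cam'])@np.append(P,1); return s['cx']-s['fx']*c[0]/c[2], s['cy']+s['fy']*c[1]/c[2]
def save(s,n,crop=None,k=1):
    f=s['frame'][:,:,::-1]
    if crop: f=f[crop[1]:crop[3],crop[0]:crop[2]]
    cv2.imwrite('pics/'+n,cv2.resize(f,None,fx=k,fy=k,interpolation=cv2.INTER_CUBIC))
E
python3 - <<'E'
from h import *
for n in('scene','top'):
    s=snapshot(n); save(s,n+'0.png',k=1.5); print(n,{k:np.round(v,3).tolist() for k,v in s.items() if k!='frame'})
st=read_state(); print(st, grip_point_offset)
E
```

```text
scene {'fx': 432.585, 'fy': 432.585, 'cx': 253.041, 'cy': 195.445, 'world_to_cam': [[0.578, 0.816, -0.025, -0.409], [-0.459, 0.35, 0.817, 0.104], [0.675, -0.461, 0.576, -1.579], [0.0, 0.0, 0.0, 1.0]]}
top {'fx': 348.533, 'fy': 348.533, 'cx': 249.073, 'cy': 189.12, 'world_to_cam': [[0.017, -1.0, 0.021, 0.098], [0.987, 0.02, 0.157, -0.55], [-0.158, 0.018, 0.987, -1.133], [0.0, 0.0, 0.0, 1.0]]}
{'time': 0.1, 'joint_pos': array([ 1.28108855,  0.32174713, -0.07006173,  1.45157709,  0.02257459,
        1.37081624, -0.05687538]), 'qvel': array([-0.0005182 , -0.00258804,  0.00034662, -0.00427191,  0.00137933,
       -0.00010005, -0.00050677]), 'tau': array([-1.71346865e-04, -4.94879901e+01, -3.84170283e-01, -3.15209734e+01,
        1.29721826e-02,  7.54371111e-03, -2.91666527e-05]), 'eef_pos': array([ 0.19425081, -0.61977327,  0.23032174]), 'ee_rot': array([-3.10370229e+00, -4.75166030e-01,  5.39060054e-04]), 'force': array([ 0.06166967, -0.09310077,  0.19625218]), 'moment': array([0.01353674, 0.03213244, 0.01033204]), 'gripper_force': 0.0, 'gripper_width': 0.9998719080229346} 0.0187
```

View pics/top0.png

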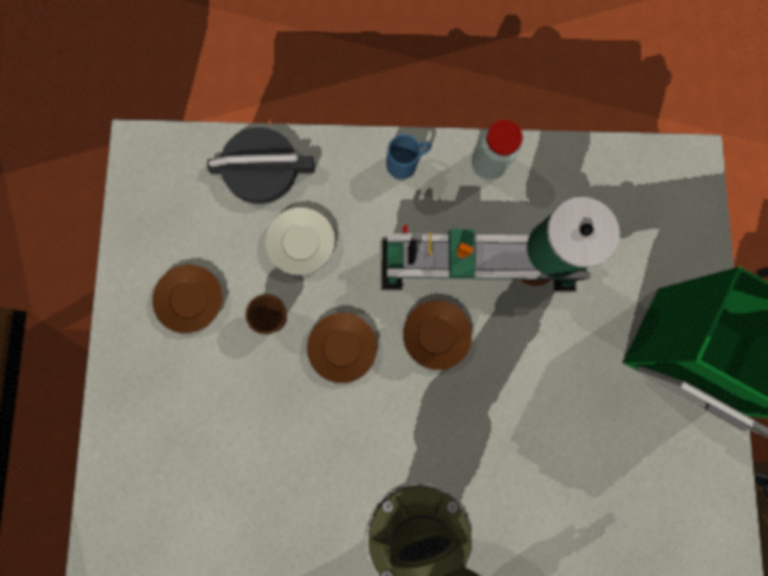

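View pics/scene0.png

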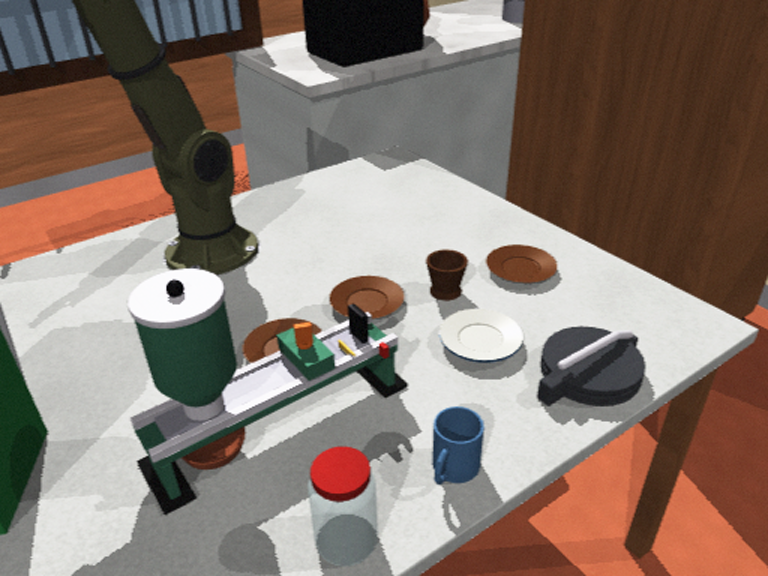

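The top view shows the dispenser with its +x towards world -y. At top-view full-resolution pixels, the pin is near (309,167), handle (275,167), pointer (287,163) and clip (271,153). There are four saucers: white at (200,161), and brown ones at (125,199), (228,231) and (291,223). The white one, with a blue saucer edge beneath it, is the match. I'll measure next.

```bash
cat > m.py <<'E'
from h import *
def cen(m,box):
    k=np.zeros_like(m);x0,y0,x1,y1=box;k[y0:y1,x0:x1]=m[y0:y1,x0:x1]
    n,l,st,c=cv2.connectedComponentsWithStats(k.astype(np.uint8)); 
    if n<2: return None
    i=1+np.argmax(st[1:,4]); return c[i],st[i].tolist(),l==i
E
python3 - <<'E'
from m import *
t=snapshot('top'); s=snapshot('scene')
def hsv(s): return cv2.cvtColor(s['frame'],cv2.COLOR_RGB2HSV)
def rng(h,a,b): return cv2.inRange(h,a,b)>0
T=hsv(t);S=hsv(s)
org=((5,150,120),(20,255,255)); yel=((21,120,100),(35,255,255)); red=((0,180,90),(4,255,255)); grn=((55,80,20),(90,255,255)); wht=((15,5,150),(45,60,255)); blk=((0,0,0),(180,255,45))
for name,c,bt,bs,z in [('pin',org,(290,145,330,190),(185,205,225,240),.165),('ptr',yel,(280,150,295,180),(220,220,240,245),.119),('clip',red,(262,145,280,165),(248,222,268,245),.115),('bridge',grn,(297,150,320,190),(180,210,226,256),.143),('handle',blk,(268,155,282,180),(225,195,250,235),.15)]:
    a=cen(rng(T,*c),bt);b=cen(rng(S,*c),bs)
    print(name, a and (a[0].round(1),a[1],onz(t,*a[0],z).round(4)), b and (b[0].round(1),b[1],onz(s,*b[0],z).round(4)))
    if name in('bridge','pin') and a: print(cv2.minAreaRect(cv2.findContours(a[2].astype(np.uint8),0,2)[0][0]))
E
python3 - <<'E'
from h import *
s=snapshot('top'); save(s,'c1.png',(170,130,420,260),3)
E
```

```text
pin (array([309.4, 166.3]), [306, 162, 9, 9, 58], array([ 0.6025, -0.0734,  0.165 ])) (array([201.8, 222.5]), [195, 214, 13, 19, 173], array([ 0.6059, -0.0746,  0.165 ]))
((310.0, 166.0), (8.0, 8.0), 0.0)
ptr (array([286.4, 163.8]), [286, 160, 2, 9, 15], array([ 0.6198, -0.0087,  0.119 ])) (array([229.9, 231.7]), [226, 227, 10, 10, 38], array([ 0.6281, -0.0117,  0.119 ]))
clip (array([269.5, 152. ]), [269, 151, 2, 3, 6], array([0.6585, 0.0454, 0.115 ])) (array([255.4, 233.2]), [253, 229, 6, 10, 45], array([0.6671, 0.0388, 0.115 ]))
bridge (array([307., 169.]), [300, 153, 16, 32, 389], array([ 0.5989, -0.07  ,  0.143 ])) (array([204.1, 236.6]), [184, 219, 39, 34, 655], array([ 0.6308, -0.0852,  0.143 ]))
((307.5, 168.5), (31.0, 15.0), 90.0)
handle (array([274.7, 167. ]), [272, 160, 6, 16, 65], array([0.6014, 0.0315, 0.15  ])) (array([238.7, 216.4]), [232, 204, 14, 25, 220], array([0.6233, 0.0196, 0.15  ]))
```

View pics/c1.png

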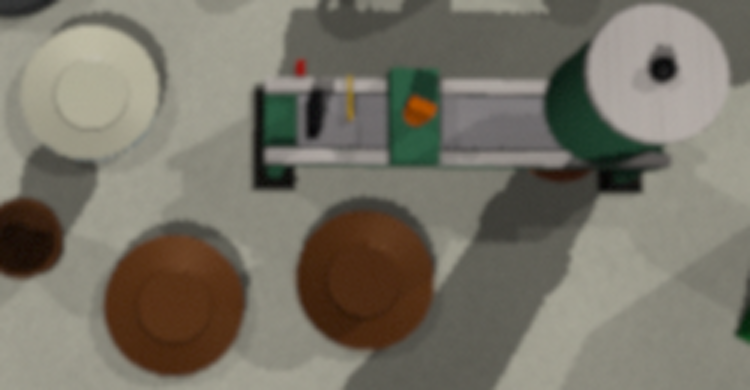

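The crop confirms the white saucer at full-resolution pixel (200,161). Next I go round the hopper to a point above the pin.

Call:
step_arm(
  moves=[
    [[1,0.02,0.04,0.01,0,0,-1.5],[1,0.02,0.04,0.01,0,0,-1.5],[1,0.02,0.04,0.01,0,0,-1.5],[1,0.02,0.04,0.01,0,0,-1.5],[1,0.02,0.04,0.01,0,0,-1.5]],
  ],
)

```text
time: 0.75
eef_pos: [0.295, -0.4185, 0.2817]
ee_rot: [3.13, 0.27, -0.0]
force: [1.5, -0.1, 0.6]
gripper_width: 1.003
gripper_force: 0.0
```

Call:
step_arm(
  moves=[
    [[1,0.02,0.04,0.01,0,0,-1.5],[1,0.02,0.04,0.01,0,0,-1.5],[1,0.02,0.04,0.01,0,0,-1.5],[1,0.02,0.04,0.01,0,0,-1.5],[1,0.02,0.04,0.01,0,0,-1.5]],
  ],
)

```text
time: 1.25
eef_pos: [0.3949, -0.2184, 0.3319]
ee_rot: [3.14, 0.064, 0.0]
force: [1.4, -0.2, -0.3]
gripper_width: 1.0
gripper_force: 0.0
```

Call:
step_arm(
  moves=[
    [[1,0.02,0.04,0,0,0,-1],[1,0.02,0.04,0,0,0,-1],[1,0.03,0.03,0,0,0,0],[1,0.04,0.02,0,0,0,0],[1,0.04,0,0,0,0,0]],
  ],
)

```text
time: 1.75
eef_pos: [0.5459, -0.0858, 0.3327]
ee_rot: [3.141, 0.02, 0.004]
force: [1.1, -0.2, 0.4]
gripper_width: 0.998
gripper_force: 0.0
```

Call:
step_arm(
  moves=[
    [[1,0.02,0,-0.01,0,0,0],[1,0.02,0,-0.01,0,0,0],[1,0,0,0,0,0,0],[1,0,0,0,0,0,0]],
  ],
)

```text
time: 2.15
eef_pos: [0.584, -0.0901, 0.3109]
ee_rot: [-3.141, -0.012, 0.002]
force: [-0.1, -0.4, -1.0]
gripper_width: 0.998
gripper_force: 0.0
```

```bash
python3 - <<'E'
from h import *
s=snapshot('wrist'); save(s,'w1.png',k=1.5); st=read_state(); print(st['time'],st['eef_pos'],st['ee_rot'])
t=np.array(s['world_to_cam']);print(np.linalg.inv(t).round(3),s['fx'],s['cx'],s['cy'])
print(proj(s,[.603,-.074,.183]),proj(s,[.6,.03,.165]))
E
```

```text
2.2 [ 0.58390693 -0.09018615  0.31163969] [ 3.14144817e+00  1.12427802e-02 -6.81315202e-04]
[[ 0.007  0.962  0.274  0.652]
 [-1.     0.007  0.    -0.091]
 [-0.002 -0.274  0.962  0.453]
 [ 0.     0.     0.     1.   ]] 309.50346725615117 255.84810244412444 192.4884605262521
(np.float64(237.16034086340971), np.float64(161.49753533013728)) (np.float64(127.7444836272208), np.float64(160.43339436784981))
```

View pics/w1.png

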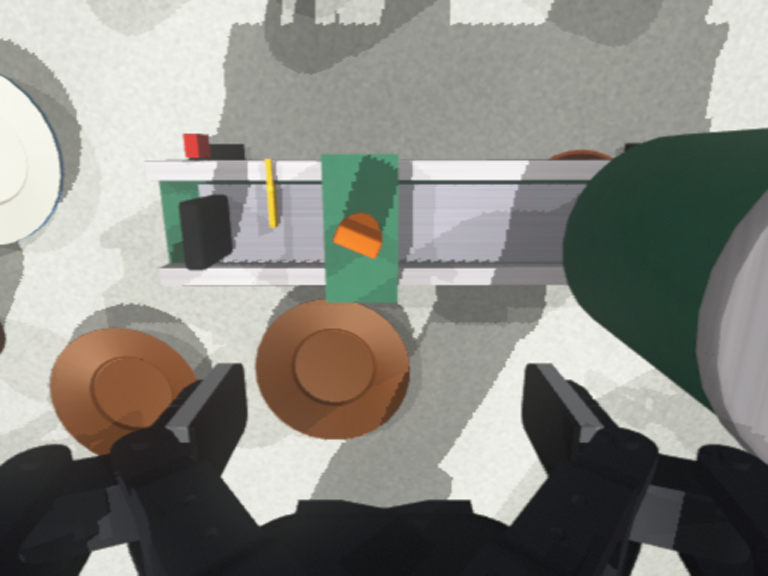

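The wrist view at 1.5x shows the tab near (358,238), the pointer tip at (268,160) to (274,226), the clip at (197,146) and the handle at (205,230). I'll measure these precisely.

```bash
python3 - <<'E'
from m import *
s=snapshot('wrist');h=cv2.cvtColor(s['frame'],cv2.COLOR_RGB2HSV);R=lambda a,b:cv2.inRange(h,a,b)>0
def rect(m,z,n):
    q=cv2.boxPoints(cv2.minAreaRect(np.argwhere(m)[:,::-1].astype(np.float32)))
    P=np.array([onz(s,*p,z)[:2] for p in q]); e=[P[1]-P[0],P[2]-P[1]]
    print(n,P.mean(0).round(4),[(np.linalg.norm(v).round(4),np.degrees(np.arctan2(v[1],v[0])).round(1)) for v in e]); return P
o=cen(R((5,150,60),(20,255,255)),(200,130,270,180))[2]
v=h[...,2][o]; print(np.histogram(v,8))
for th in (190,205,220): rect(o&(h[...,2]>th)&True,.183,'tab%d'%th)
rect(cen(R((60,80,20),(90,255,255)),(210,95,270,210))[2],.143,'bridge')
rect(cen(R((22,120,80),(35,255,255)),(170,95,190,160))[2],.119,'ptr')
r=cen(R((0,150,60),(5,255,255))|R((172,150,60),(180,255,255)),(115,80,145,110));rm=r[2];print(r[1],np.histogram(h[...,2][rm],6))
rect(rm&(h[...,2]>170),.119,'clip'); 
b=cen(cv2.inRange(h[...,2],0,75)>0,(112,125,158,185)); print(b[1])
q=cv2.approxPolyDP(cv2.findContours(b[2].astype(np.uint8),0,2)[0][0],2.5,True)[:,0]
for p in q: print(p,onz(s,*map(float,p),.165)[:2].round(4))
t=snapshot('top'); H=t['frame'].astype(int); m=(H.min(2)>140); c=cen(m,(172,135,228,187)); print('saucer',c[0],c[1],onz(t,*c[0],.025))
m=cen(cv2.inRange(cv2.cvtColor(t['frame'],cv2.COLOR_RGB2HSV),(20,10,165),(40,70,255))>0,(172,135,228,187)); print(m[0],m[1],onz(t,*m[0],.025)); print(read_state()['joint_pos'])
E
```

```text
(array([138,  35, 104,  26,  16,  16,  36, 295]), array([118.   , 134.125, 150.25 , 166.375, 182.5  , 198.625, 214.75 ,
       230.875, 247.   ]))
tab190 [ 0.6034 -0.0745] [(np.float64(0.0104), np.float64(-22.7)), (np.float64(0.0263), np.float64(-111.6))]
tab205 [ 0.6032 -0.0746] [(np.float64(0.0102), np.float64(-23.5)), (np.float64(0.026), np.float64(-112.5))]
tab220 [ 0.6031 -0.0744] [(np.float64(0.0098), np.float64(-22.7)), (np.float64(0.0255), np.float64(-111.6))]
bridge [ 0.6033 -0.0742] [(np.float64(0.0991), np.float64(-1.7)), (np.float64(0.0492), np.float64(-89.6))]
ptr [ 0.6261 -0.0104] [(np.float64(0.006), np.float64(-84.6)), (np.float64(0.047), np.float64(-178.0))]
[123, 90, 10, 15, 131] (array([  5,   5,   2,   2,   8, 109]), array([146.        , 159.33333333, 172.66666667, 186.        ,
       199.33333333, 212.66666667, 226.        ]))
clip [0.658 0.043] [(np.float64(0.0082), np.float64(-89.6)), (np.float64(0.0139), np.float64(174.1))]
[120, 130, 35, 49, 1409]
[149 130] [0.6284 0.0075]
[120 136] [0.6227 0.0347]
[124 177] [0.584  0.0353]
[137 178] [0.5831 0.023 ]
[153 168] [0.5929 0.0068]
saucer [199.29681112 160.80089943] [172, 135, 56, 52, 2446] [0.64615592 0.28126619 0.025     ]
[200.80804213 159.71134514] [172, 135, 56, 52, 2089] [0.65013532 0.27620615 0.025     ]
[ 0.67654106  0.22496751 -0.6770189   1.45683834  0.1416985   1.50794698
 -1.56093686]
```

Call:
step_arm(
  moves=[
    [[1,0.009,0.008,-0.01,0,0,7.4],[1,0.01,0.008,-0.01,0,0,7.4],[1,0,0,-0.01,0,0,7.4],[1,0,0,-0.01,0,0,7.4],[1,0,0,0,0,0,7.4]],
  ],
  newtons=70,
)

```text
time: 2.8
eef_pos: [0.6023, -0.0746, 0.2708]
ee_rot: [2.973, 1.015, -0.002]
force: [-0.7, 0.0, 0.6]
gripper_width: 0.996
gripper_force: 0.0
```

Call:
step_arm(
  moves=[
    [[1,0,0,0,0,0,7.4],[1,0,0,0,0,0,7.4],[1,0,0,0,0,0,7.4],[1,0,0,0,0,0,7.4],[1,0,0,0,0,0,0]],
  ],
)

```text
time: 3.3
eef_pos: [0.6031, -0.0747, 0.2723]
ee_rot: [2.618, 1.733, 0.0]
force: [-0.3, -0.6, -0.2]
gripper_width: 0.999
gripper_force: 0.0
```

```bash
python3 - <<'E'
from m import *
from scipy.spatial.transform import Rotation as Ro
s=snapshot('wrist');h=cv2.cvtColor(s['frame'],cv2.COLOR_RGB2HSV)
m=cv2.inRange(h,(5,150,205),(20,255,255))>0;c=cen(m,(100,60,400,300));print(c[1],onz(s,*c[0],.183))
r=cv2.minAreaRect(np.argwhere(c[2])[:,::-1].astype(np.float32));P=np.array([onz(s,*p,.183)[:2] for p in cv2.boxPoints(r)])
for e in(P[1]-P[0],P[2]-P[1]):print(np.linalg.norm(e),np.degrees(np.arctan2(e[1],e[0])))
st=read_state();R=Ro.from_rotvec(st['ee_rot']).as_matrix();print(st['time'],st['eef_pos'],R.round(3),np.degrees(np.arctan2(R[1,1],R[0,1])),st['joint_pos'][6])
E
```

```text
[244, 173, 20, 38, 541] [ 0.60251861 -0.0713284   0.183     ]
0.014499836816526442 -23.047593150437713
0.02982694213232595 -112.67607091007571
3.35 [ 0.60311952 -0.07462923  0.27216232] [[ 0.394  0.919  0.001]
 [ 0.919 -0.394 -0.001]
 [-0.001  0.001 -1.   ]] -23.18440662380934 -0.4967051581684633
```

Call:
step_arm(
  moves=[
    [[1,0,0,-0.04,0,0,0],[1,0,0.001,-0.04,0,0,0],[1,0,0,-0.03,0,0,0],[1,0,0,-0.01,0,0,0],[1,0,0,0,0,0,0]],
  ],
)

```text
time: 3.85
eef_pos: [0.6026, -0.0735, 0.1505]
ee_rot: [-2.62, -1.731, 0.003]
force: [0.5, 0.9, 0.8]
gripper_width: 1.003
gripper_force: 0.0
```

Call:
step_arm(
  moves=[
    [[-1,0,0,0,0,0,0],[-1,0,0,0,0,0,0],[-1,0,0,0,0,0,0],[-1,0,0,0,0,0,0],[-1,0,0,0,0,0,0]],
  ],
)

```text
time: 4.35
eef_pos: [0.6038, -0.0734, 0.1519]
ee_rot: [2.619, 1.733, 0.001]
force: [2.5, -1.5, 0.8]
gripper_width: 0.15
gripper_force: 2.1
```

Call:
step_arm(
  moves=[
    [[-1,0,0,0,0,0,0],[-1,0,0,0,0,0,0],[-1,0,0,0,0,0,0]],
  ],
)

```text
time: 4.65
eef_pos: [0.6041, -0.0734, 0.152]
ee_rot: [2.619, 1.733, 0.002]
force: [0.6, -0.5, 3.7]
gripper_width: 0.129
gripper_force: 69.3
```

Gripped. Now the pull straight up.

Call:
step_arm(
  moves=[
    [[-1,0,0,0.005,0,0,0],[-1,0,0,0.005,0,0,0],[-1,0,0,0.005,0,0,0],[-1,0,0,0.005,0,0,0],[-1,0,0,0.005,0,0,0]],
  ],
)

```text
time: 5.15
eef_pos: [0.6036, -0.0732, 0.1768]
ee_rot: [2.619, 1.734, 0.001]
force: [2.6, 0.1, -1.9]
gripper_width: 0.13
gripper_force: 69.6
```

Call:
step_arm(
  moves=[
    [[-1,0,0,0.01,0,0,0],[-1,0,0,0.01,0,0,0],[-1,0,0,0.01,0,0,0],[-1,0,0,0.02,0,0,0],[-1,0,0,0.02,0,0,0]],
  ],
)

```text
time: 5.65
eef_pos: [0.6028, -0.0733, 0.2475]
ee_rot: [-2.619, -1.734, 0.002]
force: [-0.1, 0.0, -0.7]
gripper_width: 0.128
gripper_force: 70.2
```

Call:
step_arm(
  moves=[
    [[-1,0,0,0.02,0,0,0],[-1,0,0,0.02,0,0,0],[-1,0,0,0,0,0,0]],
  ],
)

```text
time: 5.95
eef_pos: [0.6046, -0.073, 0.29]
ee_rot: [2.617, 1.732, 0.005]
force: [-0.1, 0.5, -1.6]
gripper_width: 0.126
gripper_force: 70.2
```

```bash
python3 - <<'E'
from m import *
s=snapshot('scene'); save(s,'s2.png',(120,120,400,300),2.8)
t=snapshot('top'); save(t,'t2.png',(170,120,330,200),4)
E
```

```text
(no output)
```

View pics/s2.png

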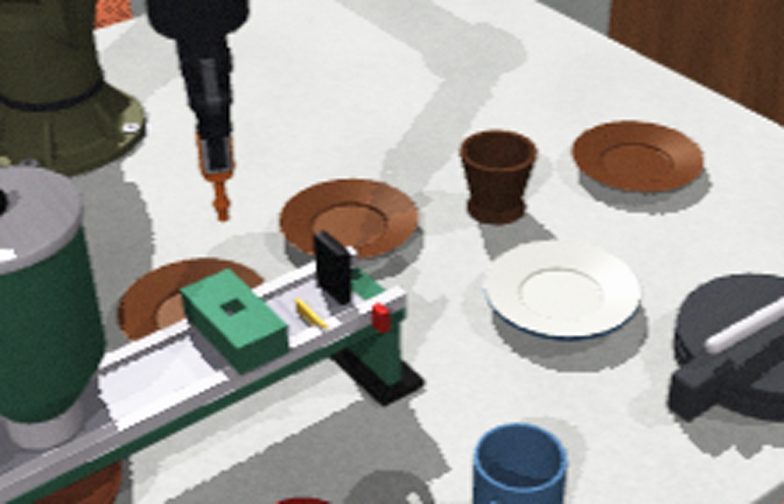

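The pin is out: the bridge hole is empty at crop (232,306), and the gate is still shut. The white saucer's well is at crop (562,294). I'll refine the saucer centre.

```bash
python3 - <<'E'
from m import *
s=snapshot('scene');t=snapshot('top')
print('scene well',onz(s,562/2.8+120,294/2.8+120,.015))
for im,z,box in((t,.027,(168,130,232,190)),(s,.027,(285,200,355,248))):
    g=im['frame'].astype(int)
    x0,y0,x1,y1=box;p=cv2.GaussianBlur(im['frame'],(3,3),0)[y0:y1,x0:x1]
    lab=cv2.cvtColor(p,cv2.COLOR_RGB2LAB); 
    c=cv2.HoughCircles(cv2.cvtColor(p,cv2.COLOR_RGB2GRAY),cv2.HOUGH_GRADIENT,1,50,param1=60,param2=8,minRadius=19,maxRadius=27)
    if c is not None and im is t: print(c[0,0],onz(im,c[0,0,0]+x0,c[0,0,1]+y0,z))
print(read_state()['eef_pos'])
E
```

```text
scene well [0.65417781 0.27911104 0.015     ]
[30.5 29.5 23. ] [0.65021976 0.28393207 0.027     ]
[ 0.60266845 -0.07339793  0.28513832]
```

Call:
step_arm(
  moves=[
    [[-1,0.006,0.044,0,0,0,0],[-1,0.006,0.044,0,0,0,0],[-1,0.006,0.044,0,0,0,0],[-1,0.006,0.044,0,0,0,0],[-1,0.006,0.044,0,0,0,0]],
  ],
)

```text
time: 6.65
eef_pos: [0.6329, 0.1479, 0.2849]
ee_rot: [-2.62, -1.733, 0.004]
force: [-0.1, 0.4, -0.1]
gripper_width: 0.128
gripper_force: 70.2
```

Call:
step_arm(
  moves=[
    [[-1,0.006,0.044,0,0,0,0],[-1,0.006,0.044,-0.02,0,0,0],[-1,0.006,0.044,-0.02,0,0,0],[-1,0,0,-0.03,0,0,0],[-1,0,0,-0.03,0,0,0]],
  ],
)

```text
time: 7.15
eef_pos: [0.6496, 0.2817, 0.1837]
ee_rot: [-2.614, -1.74, 0.003]
force: [-0.0, 0.9, -0.7]
gripper_width: 0.13
gripper_force: 70.2
```

Call:
step_arm(
  moves=[
    [[-1,0,0,-0.03,0,0,0],[-1,0,0,-0.03,0,0,0],[-1,0,0,-0.03,0,0,0],[-1,0,0,-0.01,0,0,0],[-1,0,0,0,0,0,0]],
  ],
)

```text
time: 7.65
eef_pos: [0.6499, 0.2778, 0.0837]
ee_rot: [-2.619, -1.734, 0.008]
force: [0.2, 0.1, -0.1]
gripper_width: 0.129
gripper_force: 70.1
```

```bash
python3 - <<'E'
from m import *
s=snapshot('scene'); save(s,'s3.png',(270,140,400,260),4)
print(read_state())
E
```

```text
{'time': 7.7, 'joint_pos': array([ 0.10808455,  0.68331547, -0.81779863,  1.42561786,  0.50607187,
        1.25156803, -1.15731711]), 'qvel': array([ 0.00069385, -0.03029344, -0.0188474 , -0.03537881,  0.00052137,
        0.00075723,  0.00033706]), 'tau': array([ 8.06105649e-02, -5.47106874e+01, -1.36677155e+01, -2.56619811e+01,
        1.77702599e-02,  4.23697068e-02, -1.01707524e-02]), 'eef_pos': array([0.65106076, 0.27857694, 0.0858341 ]), 'ee_rot': array([-2.61917969e+00, -1.73393527e+00,  2.11498851e-03]), 'force': array([-0.39018922,  0.1343407 , -0.17242173]), 'moment': array([-0.00699825, -0.01770404, -0.01465539]), 'gripper_force': 70.14118909835815, 'gripper_width': 0.1307091304944795}
```

View pics/s3.png

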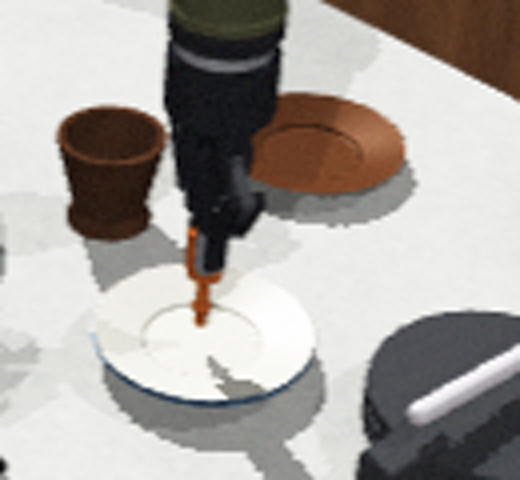

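The pin foot, at crop (200,322), hangs over the saucer well. I'll lower it until the force shows contact.

Call:
step_arm(
  moves=[
    [[-1,0,0,-0.003,0,0,0],[-1,0,0,-0.003,0,0,0],[-1,0,0,-0.003,0,0,0]],
  ],
)

```text
time: 8.0
eef_pos: [0.652, 0.2791, 0.0784]
ee_rot: [2.619, 1.734, 0.003]
force: [0.5, -0.1, -0.3]
gripper_width: 0.128
gripper_force: 70.1
```

Call:
step_arm(
  moves=[
    [[-1,0,0,-0.002,0,0,0],[-1,0,0,-0.002,0,0,0],[-1,0,0,0,0,0,0]],
  ],
)

```text
time: 8.3
eef_pos: [0.6513, 0.2786, 0.073]
ee_rot: [2.62, 1.734, -0.001]
force: [0.4, -1.5, -0.7]
gripper_width: 0.128
gripper_force: 70.1
```

Call:
step_arm(
  moves=[
    [[-1,0,0,-0.0015,0,0,0],[-1,0,0,-0.0015,0,0,0],[-1,0,0,0,0,0,0]],
  ],
)

```text
time: 8.6
eef_pos: [0.6513, 0.2787, 0.0701]
ee_rot: [2.62, 1.734, -0.001]
force: [-0.1, -0.3, -1.0]
gripper_width: 0.127
gripper_force: 70.1
```

Call:
step_arm(
  moves=[
    [[-1,0,0,-0.0015,0,0,0],[-1,0,0,0,0,0,0]],
  ],
)

```text
time: 8.8
eef_pos: [0.6513, 0.2787, 0.0686]
ee_rot: [2.62, 1.734, -0.001]
force: [-0.0, 0.0, -0.9]
gripper_width: 0.13
gripper_force: 70.1
```

Call:
step_arm(
  moves=[
    [[-1,0,0,-0.0015,0,0,0],[-1,0,0,0,0,0,0]],
  ],
)

```text
time: 9.0
eef_pos: [0.6513, 0.2786, 0.0671]
ee_rot: [2.62, 1.734, -0.001]
force: [0.2, -1.0, -0.6]
gripper_width: 0.129
gripper_force: 70.1
```

Call:
step_arm(
  moves=[
    [[-1,0,0,-0.0015,0,0,0],[-1,0,0,0,0,0,0]],
  ],
)

```text
time: 9.2
eef_pos: [0.6513, 0.2787, 0.0656]
ee_rot: [2.62, 1.734, -0.001]
force: [1.1, -0.4, -1.6]
gripper_width: 0.125
gripper_force: 70.1
```

Call:
step_arm(
  moves=[
    [[-1,0,0,-0.0015,0,0,0],[-1,0,0,0,0,0,0]],
  ],
)

```text
time: 9.4
eef_pos: [0.6516, 0.2789, 0.065]
ee_rot: [2.619, 1.734, 0.001]
force: [-1.1, -0.4, 2.3]
gripper_width: 0.128
gripper_force: 70.5
```

Call:
step_arm(
  moves=[
    [[-1,0,0,-0.001,0,0,0],[-1,0,0,0,0,0,0]],
  ],
)

```text
time: 9.6
eef_pos: [0.6517, 0.2789, 0.0649]
ee_rot: [2.619, 1.734, 0.001]
force: [-2.1, -1.9, 6.8]
gripper_width: 0.13
gripper_force: 71.6
```

Contact. Ease off and release.

Call:
step_arm(
  moves=[
    [[-1,0,0,0.001,0,0,0],[-0.5,0,0,0,0,0,0],[-0.3,0,0,0,0,0,0],[0.2,0,0,0,0,0,0],[1,0,0,0,0,0,0]],
  ],
)

```text
time: 10.1
eef_pos: [0.6513, 0.2787, 0.064]
ee_rot: [-2.62, -1.734, 0.001]
force: [-0.2, -0.1, -0.3]
gripper_width: 0.68
gripper_force: 0.0
```

Call:
step_arm(
  moves=[
    [[1,0,0,0,0,0,0],[1,0,0,0,0,0,0],[1,0,0,0,0,0,0],[1,0,0,0,0,0,0],[1,0,0,0,0,0,0]],
  ],
)

```text
time: 10.6
eef_pos: [0.6515, 0.2787, 0.0644]
ee_rot: [2.62, 1.734, 0.0]
force: [-0.3, -0.5, -0.9]
gripper_width: 1.004
gripper_force: 0.0
```

Call:
step_arm(
  moves=[
    [[1,0,0,0.02,0,0,0],[1,0,0,0.03,0,0,0],[1,0,0,0.04,0,0,0],[1,0,0,0.05,0,0,0],[1,0,0,0.05,0,0,0]],
  ],
)

```text
time: 11.1
eef_pos: [0.651, 0.2785, 0.2559]
ee_rot: [-2.619, -1.734, 0.001]
force: [1.1, -0.4, -0.3]
gripper_width: 0.997
gripper_force: 0.0
```

```bash
python3 - <<'E'
from m import *
s=snapshot('scene'); a=cv2.resize(s['frame'][150:260,270:400],None,fx=3,fy=3)
w=snapshot('wrist'); b=cv2.resize(w['frame'],(440,330)); print(proj(w,[.652,.281,.012]))
cv2.imwrite('pics/p4.png',np.hstack([a[:330],b])[:,:800,::-1])
E
```

```text
(np.float64(253.97858059001695), np.float64(161.8197906451352))
```

View pics/p4.png

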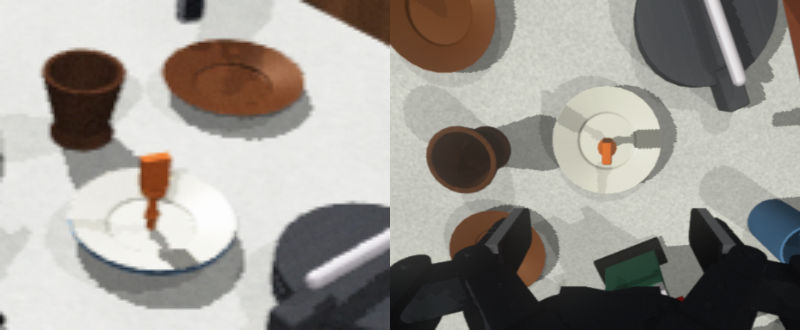

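The pin stands upright in the middle of the white saucer, in both the scene view at (153,190) and the wrist view at (607,150). Next is the handle.

Call:
step_arm(
  moves=[
    [[0.3,-0.005,-0.028,0,0,0,-7.4],[0.3,-0.005,-0.028,0,0,0,-7.4],[0.3,-0.005,-0.028,0,0,0,-7.4],[0.3,-0.005,-0.028,0,0,0,-7.4],[0.3,-0.005,-0.028,0,0,0,-7.4]],
  ],
)

```text
time: 11.7
eef_pos: [0.6261, 0.1376, 0.2542]
ee_rot: [3.036, 0.805, 0.0]
force: [0.6, 0.0, 0.2]
gripper_width: 0.651
gripper_force: 0.0
```

Call:
step_arm(
  moves=[
    [[0.3,-0.005,-0.027,0,0,0,-7.4],[0.3,-0.005,-0.027,0,0,0,-7.4],[0.3,-0.006,-0.027,0,0,0,-7.4],[0.3,-0.006,-0.027,0,0,0,-7.4],[0.3,0,0,0,0,0,0]],
  ],
)

```text
time: 12.2
eef_pos: [0.6042, 0.0249, 0.2541]
ee_rot: [3.138, -0.004, -0.0]
force: [-0.5, -0.0, 0.6]
gripper_width: 0.655
gripper_force: 0.0
```

```bash
cat > look.py <<'E'
from m import *
s=snapshot('wrist'); save(s,__import__('sys').argv[1],k=1.5)
h=cv2.cvtColor(s['frame'],cv2.COLOR_RGB2HSV)
for n,lo,hi in(('clip',(0,150,60),(4,255,255)),('ptr',(22,120,80),(35,255,255))):
    m=cv2.inRange(h,lo,hi)>0
    c=cen(m,(100,20,400,250))
    if c: print(n,c[0],c[1],onz(s,*c[0],.119).round(4))
print(proj(s,[.604,.031,.165])); st=read_state(); print(st['time'],st['eef_pos'],st['ee_rot'])
E
python3 look.py h5.png
```

```text
clip [233.5 120.5] [228, 112, 12, 18, 212] [0.6585 0.0432 0.119 ]
ptr [292.23228346 156.68503937] [290, 131, 6, 53, 254] [ 0.6265 -0.0091  0.119 ]
(np.float64(246.76772456839385), np.float64(195.1354743790248))
12.25 [0.60435799 0.02803998 0.25425617] [3.14008622e+00 5.23491619e-03 1.61110250e-04]
```

View pics/h5.png

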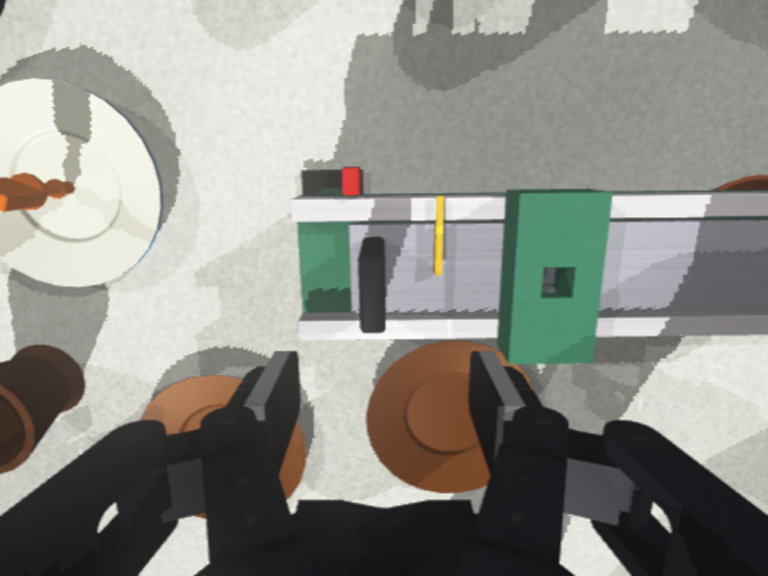

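The handle top at (372,285) lies where predicted, midway between the fingers. Descend and grip.

Call:
step_arm(
  moves=[
    [[0.3,0,0.003,-0.04,0,0,0],[0.3,0,0,-0.04,0,0,0],[0.3,0,0,-0.03,0,0,0],[0.3,0,0,-0.014,0,0,0],[0.3,0,0,0,0,0,0]],
  ],
)

```text
time: 12.75
eef_pos: [0.6031, 0.0349, 0.1284]
ee_rot: [-3.141, -0.015, 0.006]
force: [-0.1, -0.3, 1.0]
gripper_width: 0.646
gripper_force: 0.0
```

Call:
step_arm(
  moves=[
    [[-1,0,0,0,0,0,0],[-1,0,0,0,0,0,0],[-1,0,0,0,0,0,0],[-1,0,0,0,0,0,0],[-1,0,0,0,0,0,0]],
  ],
  newtons=70,
)

```text
time: 13.25
eef_pos: [0.6058, 0.0328, 0.1325]
ee_rot: [3.14, 0.01, 0.005]
force: [-1.3, -3.0, 5.8]
gripper_width: 0.154
gripper_force: 69.2
```

Call:
step_arm(
  moves=[
    [[-1,0,0,0,0,0,0],[-1,0,0,0,0,0,0]],
  ],
)

```text
time: 13.45
eef_pos: [0.6058, 0.0327, 0.1325]
ee_rot: [3.14, 0.01, 0.005]
force: [-0.0, -2.4, 6.7]
gripper_width: 0.148
gripper_force: 69.2
```

Call:
step_arm(
  moves=[
    [[-1,0,0.008,0,0,0,0],[-1,0,0.01,0,0,0,0],[-1,0,0.01,0,0,0,0],[-1,0,0.01,0,0,0,0],[-1,0,0.01,0,0,0,0]],
  ],
)

```text
time: 13.95
eef_pos: [0.6054, 0.0788, 0.1325]
ee_rot: [3.137, 0.008, 0.003]
force: [-3.5, -8.3, 8.2]
gripper_width: 0.155
gripper_force: 69.5
```

Call:
step_arm(
  moves=[
    [[-1,0,0,0,0,0,0],[-1,0,0,0,0,0,0]],
  ],
)

```text
time: 14.15
eef_pos: [0.6054, 0.0796, 0.1325]
ee_rot: [3.138, 0.009, 0.003]
force: [-2.4, -5.7, 9.1]
gripper_width: 0.154
gripper_force: 69.5
```

```bash
python3 look.py h6.png; python3 - <<'E'
from m import *
s=snapshot('scene'); save(s,'s6.png',(200,200,290,260),6)
E
```

```text
clip [325.42166911 134.20937042] [312, 119, 26, 32, 683] [0.659  0.0445 0.119 ]
ptr [330.4231738  198.38035264] [323, 154, 16, 87, 794] [0.6257 0.0397 0.119 ]
(np.float64(374.93241576927016), np.float64(283.35926374790256))
14.2 [0.60539474 0.07936564 0.13254058] [3.13800113 0.00882929 0.00324375]
```

View pics/h6.png

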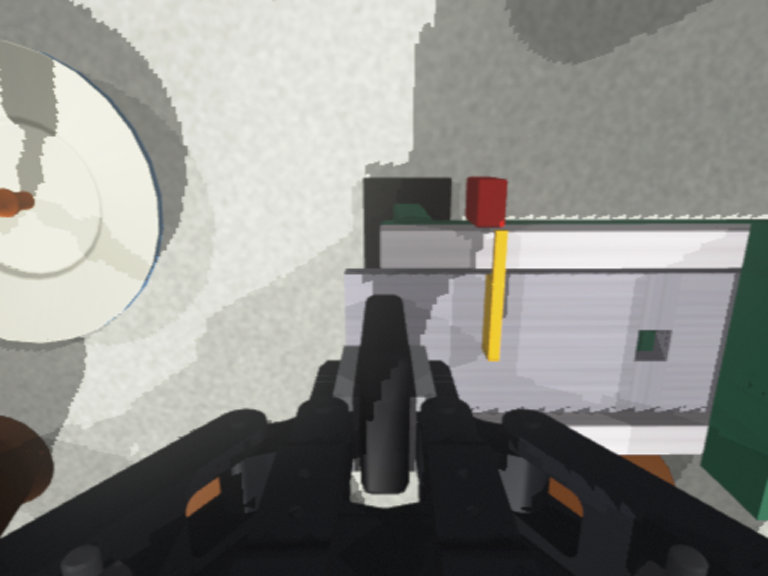

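The wrist view shows the pointer tip at (501,232) and the clip over columns 468 to 507, so the gate is nearly there. I'll measure the remaining gap.

```bash
cat > gap.py <<'E'
from m import *
s=snapshot('wrist');h=cv2.cvtColor(s['frame'],cv2.COLOR_RGB2HSV)
c=cen(cv2.inRange(h,(0,150,60),(4,255,255))>0,(100,20,420,250))[2]
v=h[...,2]
for r in range(118,152,4): print(r,[int(x) for x in v[r,308:342]*c[r,308:342]])
p=cen(cv2.inRange(h,(22,120,80),(35,255,255))>0,(100,20,420,250))[2]
for r in range(154,240,12): 
    k=np.where(p[r])[0]; print(r,k.min(),k.max(),onz(s,k.mean(),r,.119).round(4))
for nm in('scene','top'):
    t=snapshot(nm);H=cv2.cvtColor(t['frame'],cv2.COLOR_RGB2HSV);B=(240,215,275,250) if nm=='scene' else (255,140,300,185)
    for lo,hi in(((0,150,60),(4,255,255)),((21,110,80),(35,255,255))):
        q=cen(cv2.inRange(H,lo,hi)>0,B)
        if q: print(nm,q[0],q[1],onz(t,*q[0],.117).round(4))
st=read_state();print(st['time'],st['eef_pos'],st['force'])
E
python3 gap.py
```

```text
118 [0, 0, 0, 0, 0, 0, 0, 0, 0, 0, 0, 0, 0, 0, 0, 0, 0, 0, 0, 0, 0, 0, 0, 0, 0, 0, 0, 0, 0, 0, 0, 0, 0, 0]
122 [0, 0, 0, 0, 0, 87, 0, 0, 0, 92, 109, 128, 137, 138, 138, 138, 137, 137, 137, 138, 137, 138, 137, 136, 135, 136, 136, 136, 134, 0, 0, 0, 0, 0]
126 [0, 0, 0, 0, 0, 88, 0, 88, 0, 96, 112, 130, 137, 131, 134, 138, 137, 138, 138, 138, 136, 136, 135, 135, 136, 136, 136, 138, 133, 0, 0, 0, 0, 0]
130 [0, 0, 0, 0, 0, 87, 87, 88, 90, 99, 116, 131, 137, 138, 138, 137, 137, 137, 136, 137, 136, 136, 136, 137, 136, 136, 137, 136, 0, 0, 0, 0, 0, 0]
134 [0, 0, 0, 0, 88, 88, 0, 87, 90, 102, 119, 132, 137, 137, 137, 137, 137, 136, 137, 136, 137, 136, 135, 136, 135, 136, 136, 134, 0, 0, 0, 0, 0, 0]
138 [0, 0, 0, 0, 0, 0, 88, 0, 90, 105, 122, 132, 136, 136, 136, 137, 137, 138, 136, 136, 136, 135, 135, 135, 135, 136, 137, 134, 0, 0, 0, 0, 0, 0]
142 [0, 0, 0, 87, 87, 0, 0, 0, 92, 109, 127, 134, 134, 136, 137, 136, 136, 135, 135, 135, 136, 136, 136, 136, 136, 136, 136, 136, 0, 0, 0, 0, 0, 0]
146 [0, 0, 0, 0, 0, 0, 0, 89, 96, 113, 129, 136, 136, 135, 135, 135, 136, 136, 135, 136, 135, 136, 135, 135, 136, 136, 134, 0, 0, 0, 0, 0, 0, 0]
150 [0, 0, 0, 0, 0, 0, 0, 0, 0, 107, 116, 119, 120, 119, 119, 119, 119, 119, 118, 118, 119, 119, 119, 119, 121, 121, 0, 0, 0, 0, 0, 0, 0, 0]
154 330 338 [0.6491 0.0392 0.119 ]
166 330 337 [0.643 0.039 0.119]
178 329 336 [0.6367 0.039  0.119 ]
190 325 335 [0.6303 0.0399 0.119 ]
202 324 334 [0.6237 0.0399 0.119 ]
214 324 334 [0.617  0.0395 0.119 ]
226 323 333 [0.6102 0.0395 0.119 ]
238 325 332 [0.6031 0.0388 0.119 ]
scene [255.34693878 233.12244898] [253, 228, 6, 11, 49] [0.6689 0.0375 0.117 ]
scene [245.75609756 224.51219512] [241, 220, 12, 10, 41] [0.6264 0.0376 0.117 ]
14.4 [0.60536546 0.07914853 0.1324946 ] [-2.48596007 -4.81646423  8.10677049]
```

Call:
step_arm(
  moves=[
    [[-1,0,0.0025,0,0,0,0],[-1,0,0.002,0,0,0,0],[-1,0,0,0,0,0,0],[-1,0,0,0,0,0,0],[-1,0,0,0,0,0,0]],
  ],
)

```text
time: 14.9
eef_pos: [0.6053, 0.0834, 0.1325]
ee_rot: [3.138, 0.008, 0.003]
force: [-3.5, -6.2, 8.0]
gripper_width: 0.155
gripper_force: 69.6
```

```bash
python3 gap.py | tail -14; python3 - <<'E'
from m import *
s=snapshot('wrist'); save(s,'h7.png',(60,80,420,260),2)
s=snapshot('scene'); P=cv2.inRange(cv2.cvtColor(s['frame'],cv2.COLOR_RGB2HSV),(5,150,90),(20,255,255))>0
print(cen(P,(290,170,350,245))[:2])
E
```

```text
142 [0, 0, 0, 0, 0, 0, 0, 0, 0, 0, 0, 0, 0, 88, 88, 0, 90, 102, 120, 131, 136, 136, 136, 135, 135, 135, 136, 135, 136, 135, 135, 136, 136, 136]
146 [0, 0, 0, 0, 0, 0, 0, 0, 0, 0, 0, 0, 0, 0, 0, 0, 92, 106, 125, 133, 136, 135, 135, 134, 134, 136, 135, 136, 136, 136, 136, 136, 136, 138]
150 [0, 0, 0, 0, 0, 0, 0, 0, 0, 0, 0, 0, 0, 0, 0, 0, 0, 0, 114, 118, 117, 118, 118, 118, 126, 173, 196, 202, 204, 204, 204, 203, 203, 203]
154 330 337 [0.6491 0.0436 0.119 ]
166 329 337 [0.6429 0.0434 0.119 ]
178 329 336 [0.6367 0.0432 0.119 ]
190 326 336 [0.6302 0.0435 0.119 ]
202 326 334 [0.6237 0.0436 0.119 ]
214 326 333 [0.617  0.0434 0.119 ]
226 323 333 [0.6101 0.0437 0.119 ]
238 325 332 [0.6031 0.043  0.119 ]
scene [255.36 233.22] [253, 228, 6, 11, 50] [0.6692 0.0373 0.117 ]
scene [246.92307692 223.74358974] [243, 219, 11, 9, 39] [0.6257 0.0418 0.117 ]
15.05 [0.6053463  0.0834689  0.13250508] [-4.16020772 -6.81579428  7.60672503]
(array([338.34530387, 177.39226519]), [325, 170, 25, 18, 362])
```

View pics/h7.png

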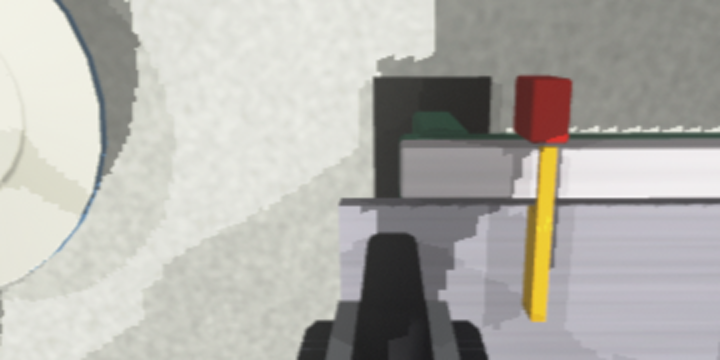

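The crop shows the pointer tip at (549,148), under the middle of the clip's top face (columns 530 to 569). One last check that the pin is on the saucer and the gate is still, then I'll hand in.

```bash
python3 - <<'E'
from m import *
s=snapshot('scene'); P=cv2.inRange(cv2.cvtColor(s['frame'],cv2.COLOR_RGB2HSV),(5,150,90),(20,255,255))>0
c=cen(P,(308,195,335,240))[:2]; print(c, onz(s,321,226,.012))
st=read_state(); print(st['time'],st['eef_pos'],st['gripper_force'])
if c[1][3]>18 and abs(c[0][0]-321)<4: print(hand_in())
E
```

```text
(array([321.00666667, 210.12666667]), [317, 201, 10, 25, 150]) [0.65547001 0.27930591 0.012     ]
15.2 [0.60533226 0.08343529 0.13252365] 69.5948338508606
the job is handed in; nothing more can be done
None
```

I handed the job in at 15.2 s, with the pin standing on the white saucer, the gate held at the red clip (measured within about 1 mm) and the handle still gripped; no verdict came back.

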